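# Show a weld mark to the inspection camera through a sprung mirror

## Robot

A 6-joint arm with a two-finger parallel gripper is mounted at the origin on the work surface; the furniture and walls round the work are solid. World frame = base frame: x ahead of the robot, y to its left, z up, the work surface at z = 0. Lengths are in m, angles in degrees, forces in N, time in s.
With the tool pointing down it reaches from about 0.3 to 0.75 m from the base axis. Payload 8.5 kg.
Tool frame: the origin (TCP) lies midway between the tips of the shut fingers; the grasp point (between the pads) lies 19 mm behind it (env.tcp_to_grasp is the z of the grasp point in the tool frame, in m); z points along the fingers, y is the line along which they close (so a half turn about z gives the same grasp; the last joint's range is limited). The gripper opens to 85 mm and grips with 20 to 120 N. Pads are 22 mm wide; open, the fingers measure 114 mm over their backs; the gripper's body (76 mm by 85 mm) begins 54 mm behind the grasp point. The pads swing forward as they close: fully open they stand 13 mm farther back than shut.
Start: joints at [-88.596, 21.807, 74.336, -0, 83.858, -12.336], TCP at [0.131, -0.534, 0.231] pointing down, gripper open.
Joint ranges: [-178.18, 178.18], [-50.72, 133.34], [12.68, 142.11], [-81.47, 261.47], [9.98, 163.14], [-165.26, 165.26]. Speed limits (degrees/s): [136.94, 136.94, 180, 180, 180, 180].

## Interface

Orientations are given as a 3x3 rotation matrix whose columns are the frame's x, y, z axes.
In Python, from rig import env, imaging, job, models gives the robot as it stands. The module is installed in compiled form; this text tells all that it offers.
- The arm moves only by the tool jog_arm, never from a script. Its argument "plan" is text: rows parted by semicolons, each of 7 numbers parted by spaces: the turn, a rotation vector about the tool's x, y, z in degrees, then the shift along the tool's x, y, z in cm, then the closure in counts, from 0 (fully open) to 255 (shut). In form: rx ry rz x y z claw; .... A call has 1 to 10 rows; each row shifts and turns the commanded pose from where the row before left it, along the tool's axes as they then stand; what a row does not reach is not made up. A row lasts 1/12 s, in which the tool goes at most 41.7 mm and 7.16 degrees, less where a joint would pass 70% of its speed; a pose out of reach is approached as far as the arm can. A call with a gripper value outside its range is refused whole. The fingers move at their own pace and stop on an object; "grip_force" is the grip in N (left out, the last holds). Time passes only in rows, so rows that do not move let the fingers close. It gives the time, the measured TCP pose, the force, the opening and the grip force at its end, in the units of the state.
- env.observe(): the state, without advancing time (a new reading comes with each control period).
- imaging.get_image(name): name is "side" or "top" or "wrist"; returns a dict with "pixels" (420x560x3 uint8, red, green, blue), "depth" (420x560 float32, m along the optical axis (not along the pixel's ray), 0 where there is no reading), "fov_y" (degrees; the focal length in pixels is half the picture's height over the tangent of half this angle, whatever the lens; pixels are square), "cx", "cy" (the principal point, pixels), "world_from_camera" (4x4, takes a point from camera to world coordinates). Camera axes: x right, y down, z forward; pixel columns grow to the right and rows downward; lengths in m; the calibration is good to about 2 mm. The wrist camera is an equidistant fisheye: a pixel r from the principal point sees the ray r / f radians off the axis. A picture is of the moment at which its call begins.
- job.close_job(): hands the job in; it is judged then, once.
Trained networks look in the newest picture that a camera, given by its name, has taken for a name from the list of things; names that differ only in an ending like _2 or _b are one class to them, and where a whole thing is asked for, a point or a joint stands for the part that bears it (a point fixed in the world has none). Each returns a list of dicts, best first, with "confidence" (0 to 1); they miss things now and then, are a little off and sometimes report something else, mostly with a low value. They report only what shows in the picture. A call takes as long as a camera call.
- models.outline_of(camera, query): "region" (420x560 bool, what is visible of it) and "bbox" ([centre column, centre row, width, height] in pixels, round what is visible of it).
- models.tip_of(camera, query): "at" ([column, row] in pixels: a listed point, or the origin of a listed thing).
The state is a dict: "time_s": time; "q": joint angles; "qvel": joint speeds; "joint_efforts": joint torques, N m; "position": TCP position; "tool_rot": TCP orientation; "ft_force": force on the tool from outside, world axes, zero at the start; "wrist_torque": the same for the moment, N m; "grip_width": finger opening in m; "gripper_force": force on a finger pad.
Only numpy, scipy, OpenCV 4.12 (cv2) and the standard library are available. Lean on these libraries where they do the work, as an engineer would, in place of code of your own. Each camera call takes 0.05 s, during which the arm holds its last target. There are 200 camera calls.

## Task

Slide the camera's lens shutter fully open by its orange post. Then turn the sprung mirror (it has a red tab for the fingers) until the small black camera on the rig sees the yellow mark on the square tube reflected in the middle of the mirror, and finish while still holding the mirror at that angle. Leave the tube, the upright bolt and the red-lidded tin where they stand.

Things in the scene. Friction and masses are not known exactly. Their poses are not given: they have to be found in the camera images.
- tube: loose piece of dark square steel tube standing on end, 30 x 30 mm and 52 mm tall, to be left where it stands; origin at the centre of its underside, z up; a yellow paint mark is on its -x side, which looks towards the mirror
- mark (a point): centre of the yellow paint mark (round, 18 mm across, black centre) on the tube's -x side, 36 mm above the tube's underside
- rig: fixed aluminium base bar 240 x 44 x 8 mm carrying the mirror near one end and the camera at the other; origin on the bench exactly below the mirror's upright hinge axis; x axis horizontal from the hinge axis to the camera, z up. The camera is a black box with a round lens; the lens centre is 155 mm along x, 60 mm above the bench, and looks straight at the mirror's middle
- mirror: the turning mirror: square glass in a black frame on an upright hinge, with a steel arm and the red tab at its top; origin on the bench below the hinge axis, x axis along the normal of its face, z up
- mirror_turn (a joint): angle of the mirror about its upright hinge, rad, 0 to 1.35: at 0 the mirror's face looks straight at the camera (its normal along the rig's x axis); positive turns it anticlockwise seen from above, so the normal then lies at that angle from the rig's x axis. The glass is 60 x 58 mm, its middle 61 mm above the bench on the hinge axis. A spring of 0.3 N m per rad pulls it back to 0 when it is let go (about 3 to 4 N at the tab)
- tab (a point): middle of the upright red tab on the level arm at the top of the mirror, 128 mm above the bench, 80 mm from the hinge axis and, from above, 75 degrees clockwise from the mirror's normal. Tab 9 mm thick (this point's y, the way it swings), 26 mm long (x, level, towards the hinge axis), from the arm's top at 103 mm to 147 mm above the bench
- sight_line (a point): the camera's view after reflection, worked out from the mirror's present angle (nothing to touch): origin on the hinge axis at the mirror's middle, 60 mm above the bench; its x axis points along the reflected line of sight, at twice the mirror's angle from the rig's x axis. The mark is seen in the middle of the mirror when it lies on this x axis as seen from above (its y in this frame is 0)
- torch_stand: fixed stand to keep clear of: a black block with a steel post 0.54 m tall near the middle of the bench, about 0.5 m ahead of the robot and 0.13 m left; its arms and the welding torch (0.33 to 0.52 m high) reach from it to the right and away. The same in every run. A welding helmet hangs on the wall left of the robot, from 0.57 m up
- bolt: loose bright steel bolt standing on its head, 24 x 27 mm and 80 mm tall, to be left alone; origin at the centre of its underside
- tin: loose white tin with red lid, 79 mm across and 50 mm tall, to be left alone; origin at the centre of its underside
- shutter_slide (a joint): opening of the lens shutter, m: 0 closed (black disc in front of the lens), 0.036 fully open, the disc slid clear of the lens along the rig's -y; stays where it is left, slides with about 1 to 2 N
- shutter_post (a point): middle of the orange post on top of the shutter, 96 mm above the bench, on the rig's x axis 148 mm from the hinge axis when closed, moving with the shutter. Post 10 mm thick along the rig's y (the slide direction), 16 mm along its x, from 83 to 107 mm above the bench; the black camera box (top 80 mm) begins 21 mm behind its middle; the disc below reaches 76 mm

How it is judged (in metres and radians):
On the way, in this order (a step that is already met when the one before it is completed fails the run):
1. the lens shutter is open (value of joint shutter_slide above 0.028 m), for 0.2 s.
2. the mirror is held in the fingers so that the camera sees the mark in the middle of it (y of mark in the frame of sight_line between -0.02 and 0.02 m and x of mark in the frame of sight_line above 0.05 m and contact force between mirror and the fingers above 0.5 N), for 0.3 s.
At the end, for the whole second after the job is handed in: Shutter at least 28 mm open; the fingers hold the mirror (over 0.5 N) and it is still; from above the tube's mark lies within 20 mm of the camera's reflected line of sight, on its forward side (all of step 2 and value of joint shutter_slide above 0.028 m and velocity of joint mirror_turn between -0.05 and 0.05 rad/s); the arm keeps its last pose, push and grip.
It fails at once if the marked tube is moved or knocked over (distance of tube from where it was at the start of the episode above 0.015 m or angle between tube's own z axis and vertical above 0.3 rad).
It fails at once if the upright bolt is moved or knocked over (distance of bolt from where it was at the start of the episode above 0.02 m or angle between bolt's own z axis and vertical above 0.5 rad).
It fails at once if the tin is pushed away (distance of tin from where it was at the start of the episode above 0.02 m).
It also fails if it takes over 48 s, if anything falls off the work surface, if the arm or the gripper's body presses on something with over 40 N, if the wrist force passes 120 N, or if a joint passes its speed limit or range.

## Working session

There is one attempt and no reset: what is moved stays moved. The work goes in short steps, Python scripts to look and compute and a tool call to move; the robot and the scene stay as the last step left them, time stands still between calls to the robot, and variables do not carry over. Pictures are saved under pics/ and viewed, at most 10 in all, crops included, and the job is handed in when it is done.

Besides the shell and the picture viewer there is one more tool, called as name(argument=value, ...) on one line, values as JSON. jog_arm: Moves the arm, as the interface text tells. Its arguments: {"type":"object","properties":{"plan":{"type":"string"},"grip_force":{"type":"number"}},"required":["plan"]}

```bash
mkdir -p pics; cat > h.py <<'E'
import numpy as np, cv2
from rig import env, imaging, job, models
def img(n): return imaging.get_image(n)
def world(im,u,v,d=None,z=None):
    H=im["pixels"].shape[0]; f=H/2/np.tan(np.radians(im["fov_y"]/2))
    T=np.array(im["world_from_camera"])
    r=np.array([(u-im["cx"])/f,(v-im["cy"])/f,1.])
    if z is not None:
        w=T[:3,:3]@r; return T[:3,3]+w*(z-T[2,3])/w[2]
    if d is None:
        p=im["depth"][int(v)-1:int(v)+2,int(u)-1:int(u)+2]; p=p[p>0]; d=np.median(p) if p.size else 0
    return (T@np.r_[r*d,1])[:3]
def save(im,n): cv2.imwrite("pics/"+n,cv2.cvtColor(im["pixels"],cv2.COLOR_RGB2BGR))
E
python3 - <<'E'
from h import *
np.set_printoptions(precision=4,suppress=True)
hs=dict(tube=0,mark=.036,rig=0,mirror=0,tab=.128,bolt=0,tin=0,shutter_post=.096)
ims=[]
for c in("top","side"):
    im=img(c);ims.append(im["pixels"]);save(im,c+"0.png");print(c,im["fov_y"],np.array(im["world_from_camera"])[:3].round(3).tolist())
    for q,z in hs.items():
        for r in models.tip_of(c,q)[:2]:
            u,v=r["at"];print(q,round(r["confidence"],2),np.round([u,v]),"z:",world(im,u,v,z=z),"d:",world(im,u,v))
s=env.observe();print(s["time_s"],s["position"],s["tool_rot"])
E
```

```text
top 44.650791831752656 [[-0.02, -0.997, 0.07, 0.431], [-1.0, 0.02, 0.003, 0.243], [-0.004, -0.07, -0.998, 1.02]]
tube 0.62 [290. 260.] z: [0.4133 0.2086 0.    ] d: [ 0.4133  0.2086 -0.0009]
mark 0.52 [286. 253.] z: [0.4278 0.2185 0.036 ] d: [0.4277 0.2176 0.0003]
mark 0.48 [184. 201.] z: [0.5314 0.4123 0.036 ] d: [0.5242 0.4002 0.1064]
rig 0.85 [266. 201.] z: [0.5317 0.2538 0.    ] d: [0.5232 0.2529 0.0867]
mirror 0.6 [263. 198.] z: [0.5381 0.2607 0.    ] d: [0.5275 0.259  0.1011]
mirror 0.16 [289. 254.] z: [0.4262 0.2105 0.    ] d: [0.4264 0.2116 0.0357]
tab 0.6 [247. 150.] z: [0.6094 0.2844 0.128 ] d: [0.6056 0.2835 0.1469]
tab 0.43 [288. 252.] z: [0.4298 0.2168 0.128 ] d: [ 0.4296  0.213  -0.0002]
bolt 0.57 [346. 264.] z: [0.4026 0.0981 0.    ] d: [0.4043 0.1065 0.0592]
tin 0.36 [266. 202.] z: [0.5303 0.2546 0.    ] d: [0.5219 0.2537 0.0866]
shutter_post 0.42 [187. 202.] z: [0.5237 0.3971 0.096 ] d: [0.5227 0.3954 0.1064]
side 44.69824305567167 [[0.999, 0.015, -0.031, 0.541], [0.034, -0.573, 0.819, -0.631], [-0.006, -0.819, -0.573, 0.709]]
tube 0.96 [237. 254.] z: [0.4156 0.2125 0.    ] d: [0.4186 0.1924 0.0169]
mark 0.95 [238. 242.] z: [0.421  0.2072 0.036 ] d: [0.4232 0.1922 0.048 ]
mirror 0.68 [294. 243.] z: [0.5375 0.2539 0.    ] d: [0.5375 0.2375 0.0131]
tab 0.58 [330. 186.] z: [0.6114 0.2864 0.128 ] d: [0.6108 0.2784 0.133 ]
bolt 0.85 [227. 292.] z: [0.407  0.0961 0.    ] d: [0.4087 0.0871 0.0088]
tin 0.86 [243. 210.] z: [0.4128 0.3785 0.    ] d: [0.4168 0.347  0.0221]
shutter_post 0.68 [289. 170.] z: [0.5237 0.407  0.096 ] d: [ 0.5312 -0.0431  0.3618]
shutter_post 0.27 [241. 207.] z: [0.4245 0.2501 0.096 ] d: [0.4119 0.3457 0.0295]
0.9 [ 0.1306 -0.5342  0.2313] [[ 0.9714  0.2375 -0.    ]
 [ 0.2375 -0.9714  0.    ]
 [-0.     -0.     -1.    ]]
```

View pics/top0.png

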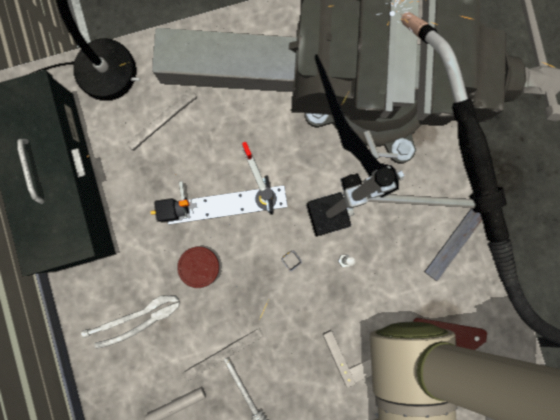

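View pics/side0.png

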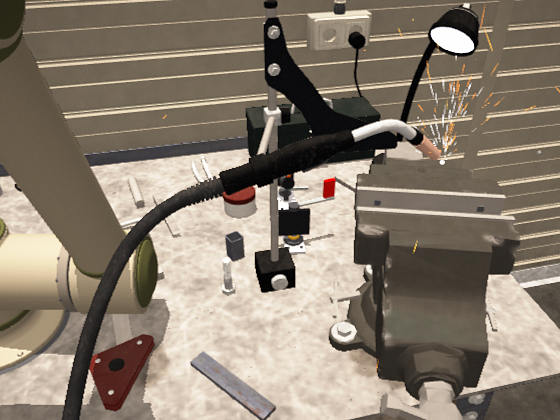

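The top view shows the rig bar with the hinge at about (265,200), the orange post at (185,202), and the red tab at (247,148). The tube is at (290,260), the bolt at (346,261) and the tin at (198,267). The side view shows the stand post at (272,190) with its block at (275,270), and the torch cable crossing in front. Next I'll check obstacle heights and refine the rig geometry.

```bash
python3 - <<'E'
from h import *
np.set_printoptions(precision=4,suppress=True,linewidth=250)
im=img("top");px=im["pixels"].astype(int);D=im["depth"]
H,W=D.shape;f=H/2/np.tan(np.radians(im["fov_y"]/2));T=np.array(im["world_from_camera"])
v,u=np.mgrid[:H,:W]
P=np.stack([(u-im["cx"])/f*D,(v-im["cy"])/f*D,D,np.ones_like(D)],-1)@T.T
P=P[...,:3]
# height map by 5cm cells, max z (cm)
print("rows x from .85 to .1; cols y from .5 to -.35 step .05")
for x in np.arange(.85,.05,-.05):
    print("%.2f"%x,end=" ")
    for y in np.arange(.5,-.4,-.05):
        m=(abs(P[...,0]-x)<.025)&(abs(P[...,1]-y)<.025)&(D>0)
        print("%3d"%(P[...,2][m].max()*100) if m.any() else "  .",end=" ")
    print()
R,G,B=px[...,0],px[...,1],px[...,2]
def cl(n,m,zr):
    m=m&(P[...,2]>zr[0])&(P[...,2]<zr[1]);print(n,m.sum(),P[m].mean(0) if m.any() else "",P[m].min(0),P[m].max(0))
ws=(P[...,0]>.35)&(P[...,0]<.68)&(P[...,1]>.15)&(P[...,1]<.48)
cl("tab",ws&(R>130)&(G<60),(.135,.16))
cl("post",ws&(R>150)&(G>60)&(G<160)&(B<70),(.1,.115))
bar=ws&(P[...,2]>.004)&(P[...,2]<.014)&(R>140)&(abs(R-B)<40)
q=P[bar][:,:2];print("bar",cv2.minAreaRect(q.astype(np.float32)))
tube=ws&(abs(P[...,2]-.052)<.006)&(abs(P[...,0]-.42)<.04)&(abs(P[...,1]-.205)<.04)
q=P[tube];print("tubetop",len(q),cv2.minAreaRect(q[:,:2].astype(np.float32)))
m=ws&(P[...,2]>.093)&(P[...,2]<.125);print("mid-high px",m.sum())
np.save("P.npy",P)
big=cv2.resize(im["pixels"][120:300,130:370],None,fx=3.3,fy=3.3,interpolation=cv2.INTER_CUBIC)
cv2.imwrite("pics/crop.png",cv2.cvtColor(big,cv2.COLOR_RGB2BGR))
E
```

```text
rows x from .85 to .1; cols y from .5 to -.35 step .05
0.85   2   .   .   .   .   0  21   .  23  22  22   0   .   .   .   8   .   . 
0.80   3  15  15  15  16  15  25  25  26  27  26  26  26  17   .  10   .   . 
0.75   3  15  15  15  15  16  25  25  37  40  35  26  26  17  16  14   .   . 
0.70   1  37   1   0   0   0  48  32  26  40  43  26  22  32  16  14   .   . 
0.65   1   0   0   0   0   0  24  35  26  40  40  26  22  17   .  16   .   . 
0.60   0   2   0   0  14  10   0  39   0   4  39   3   0   0   .   .   .   . 
0.55   0   8  10   1  10  10   1  46   5   0  39  39   0   0   .   .   .   . 
0.50   0   8  10   1   1   9   5  53  51  36  38  38   0   1   0   .   .   . 
0.45   0   0   5   5   0   0   5   5   5   0   0  37   1   1   0   .   .   . 
0.40   0   4   5   5   0  55   5   0   8   0   0  35  34   0   0   .   .   . 
0.35   1   1   5   5   0  55   0   0   0   0   0  33  33  30   0   .   .   . 
0.30   1   1   0   0  27   0   0   2  15  20  27  40  41  30  25   0   .   . 
0.25   0   0   1   2  27   1   0   2  15  20  32  43  43   2   0   0   0  -2 
0.20   0   0   2   2   2   0   0   2  15  20  31  39   .   .   0   0   0  -4 
0.15   2   2   2   0   2   1   0   0   2  19  19  19   .   .   .   .   .   . 
0.10   2   2   0   0   2   2   0   0   0   0   .   .   0   0   0   .   .   . 
tab 51 [0.6083 0.2852 0.1457] [0.5981 0.279  0.1419] [0.6193 0.2909 0.1492]
post 45 [0.5214 0.4025 0.1061] [0.5173 0.3952 0.1017] [0.5261 0.4097 0.1094]
bar ((0.5161259770393372, 0.3172677457332611), (0.32465991377830505, 0.3250003457069397), 89.57727813720703)
tubetop 64 ((0.4131820499897003, 0.20877303183078766), (0.030056390911340714, 0.029822207987308502), 37.58794021606445)
mid-high px 479
```

View pics/crop.png

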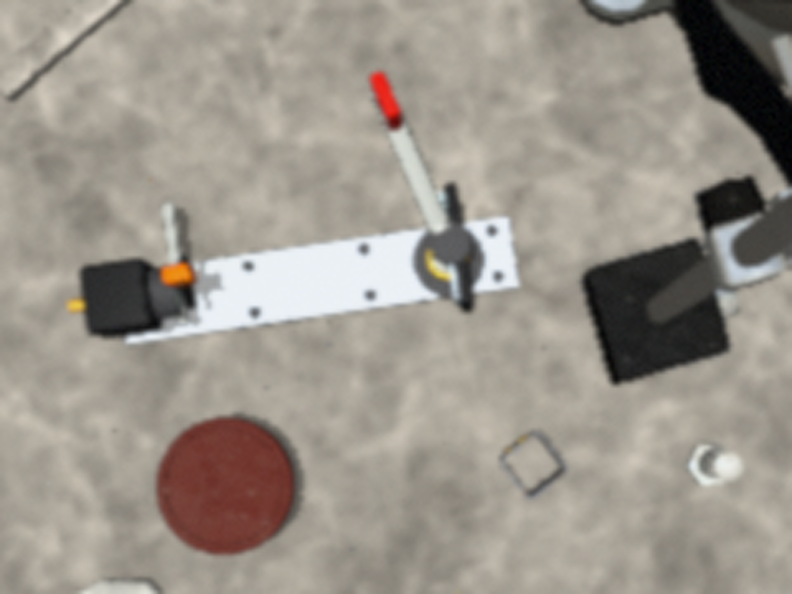

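Crop: orange post at (177,274), red tab at (386,100), hinge at (447,262). The tube's yellow side faces up-left at (520,440), toward the mirror. Next I'll check the obstacles around the tab and along the route.

```bash
python3 - <<'E'
from h import *
P=np.load("P.npy")
def b(n,x,y,z):
    m=(P[...,0]>x[0])&(P[...,0]<x[1])&(P[...,1]>y[0])&(P[...,1]<y[1])&(P[...,2]>z[0])&(P[...,2]<z[1])
    print(n,m.sum(), (P[m].min(0).round(3),P[m].max(0).round(3)) if m.any() else "")
for x in np.arange(.5,.75,.03): b("hi x%.2f"%x,(x,x+.03),(.1,.5),(.3,.7))
for x in np.arange(.58,.82,.03): b("vise x%.2f"%x,(x,x+.03),(.13,.5),(.16,.3))
b("spark?",(.33,.43),(.2,.3),(.2,.8))
for x in np.arange(.3,.65,.05): b("cable x%.2f"%x,(x,x+.05),(-.4,.1),(.2,.7))
E
```

```text
hi x0.50 922 (array([0.5  , 0.107, 0.301]), array([0.53 , 0.153, 0.536]))
hi x0.53 360 (array([0.53 , 0.126, 0.343]), array([0.56 , 0.135, 0.457]))
hi x0.56 334 (array([0.56 , 0.134, 0.3  ]), array([0.59 , 0.143, 0.414]))
hi x0.59 225 (array([0.59 , 0.142, 0.3  ]), array([0.62 , 0.151, 0.371]))
hi x0.62 173 (array([0.62 , 0.137, 0.3  ]), array([0.65 , 0.159, 0.353]))
hi x0.65 128 (array([0.65 , 0.158, 0.3  ]), array([0.68 , 0.439, 0.372]))
hi x0.68 64 (array([0.681, 0.167, 0.3  ]), array([0.71 , 0.179, 0.485]))
hi x0.71 3 (array([0.71 , 0.175, 0.301]), array([0.713, 0.175, 0.303]))
hi x0.74 0 
vise x0.58 38 (array([0.58 , 0.14 , 0.285]), array([0.609, 0.149, 0.299]))
vise x0.61 44 (array([0.61 , 0.149, 0.284]), array([0.64 , 0.157, 0.299]))
vise x0.64 61 (array([0.64 , 0.13 , 0.204]), array([0.67 , 0.164, 0.3  ]))
vise x0.67 1090 (array([0.67 , 0.13 , 0.177]), array([0.7  , 0.203, 0.3  ]))
vise x0.70 896 (array([0.7 , 0.13, 0.16]), array([0.73 , 0.203, 0.299]))
vise x0.73 898 (array([0.73, 0.13, 0.16]), array([0.76 , 0.245, 0.255]))
vise x0.76 871 (array([0.76, 0.13, 0.16]), array([0.79 , 0.298, 0.255]))
vise x0.79 770 (array([0.79 , 0.13 , 0.162]), array([0.82 , 0.196, 0.254]))
spark? 18 (array([0.37 , 0.248, 0.551]), array([0.388, 0.257, 0.554]))
cable x0.30 669 (array([ 0.3  , -0.176,  0.255]), array([ 0.35 , -0.083,  0.324]))
cable x0.35 648 (array([ 0.35 , -0.105,  0.313]), array([ 0.4  , -0.054,  0.348]))
cable x0.40 844 (array([ 0.4  , -0.077,  0.33 ]), array([ 0.45 , -0.037,  0.365]))
cable x0.45 1879 (array([ 0.45 , -0.06 ,  0.339]), array([0.5 , 0.1 , 0.38]))
cable x0.50 1230 (array([ 0.5  , -0.054,  0.339]), array([0.55 , 0.094, 0.394]))
cable x0.55 1054 (array([ 0.55 , -0.033,  0.363]), array([0.6  , 0.012, 0.398]))
cable x0.60 1869 (array([ 0.6  , -0.039,  0.2  ]), array([0.65 , 0.1  , 0.406]))
```

jog_arm(plan="0 0 0 0 0 -4 255; 0 0 0 0 0 -4 255; 0 0 0 0 0 -4 255; 0 0 0 0 0 -4 255; 0 0 0 0 0 -4 255; 0 0 0 0 0 -4 255; 0 0 0 0 0 -4 255; 0 0 0 0 0 -4 255; 0 0 0 0 0 -4 255", grip_force=20)

```text
time_s: 1.7
position: [0.1281, -0.5231, 0.5723]
tool_rot: [[0.971, 0.237, 0.002], [0.237, -0.971, -0.001], [0.001, 0.001, -1.0]]
ft_force: [-7.8, 39.2, 10.6]
grip_width: -0.0001
gripper_force: 0.0
```

jog_arm(plan="0 0 0 1.5 -1.5 -1 255; 0 0 0 2.8 -2.8 -0.5 255; 0 0 0 2.8 -2.8 -0.3 255; 0 0 0 2.8 -2.8 -0.2 255; 0 0 0 2.8 -2.8 0 255; 0 0 0 2.8 -2.8 0 255; 0 0 0 2.8 -2.8 0 255; 0 0 0 2.8 -2.8 0 255; 0 0 0 2.8 -2.8 0 255; 0 0 0 2 -2.8 0 255")

```text
time_s: 2.53
position: [0.3171, -0.2008, 0.5912]
tool_rot: [[0.971, 0.238, 0.004], [0.239, -0.971, -0.01], [0.002, 0.01, -1.0]]
ft_force: [-0.6, -0.3, -0.3]
grip_width: 0.0001
gripper_force: 0.0
```

jog_arm(plan="0 0 1 1.5 -3.8 0 255; 0 0 1 1.5 -3.8 0 255; 0 0 1 1.5 -3.8 0 255; 0 0 1 1.5 -3.8 0 255; 0 0 1 1.5 -3.8 0 255; 0 0 1 1.5 -3.8 0 255; 0 0 1 1.5 -3.8 0 255; 0 0 1 1.5 -3.8 0 255; 0 0 0.5 1.5 -3.8 0 255; 0 0 0 1.5 -3.8 0 255")

```text
time_s: 3.37
position: [0.4018, 0.1981, 0.589]
tool_rot: [[0.996, 0.092, 0.006], [0.092, -0.996, -0.006], [0.005, 0.007, -1.0]]
ft_force: [0.2, -1.7, 0.5]
grip_width: 0.0001
gripper_force: 0.0
```

jog_arm(plan="0 0 0 1 -3.8 0 255; 0 0 0 1 -3.8 0 255; 0 0 0 1 -3.8 0.5 255; 0 0 0 1 -3.8 1 255; 0 0 0 1 -3.2 2 255; 0 0 0 1 0 4 255; 0 0 0 1 0 4 255; 0 0 0 0 0 4 255; 0 0 0 0 0 3 255; 0 0 0 0 0 0 255")

```text
time_s: 4.2
position: [0.4494, 0.3797, 0.3893]
tool_rot: [[0.996, 0.092, -0.005], [0.092, -0.996, -0.01], [-0.006, 0.009, -1.0]]
ft_force: [-0.6, 0.2, -0.6]
grip_width: 0.0001
gripper_force: 0.0
```

```bash
python3 - <<'E'
from h import *
im=img("wrist");save(im,"w1.png");print(im["fov_y"],im["cx"],im["cy"])
T=np.array(im["world_from_camera"]);f=210/np.tan(np.radians(im["fov_y"]/2))
for q,z in dict(shutter_post=.096,tab=.128,mark=.036,tube=0,mirror=0).items():
    for r in models.tip_of("wrist",q)[:2]:
        u,v=r["at"];a=np.array([u-im["cx"],v-im["cy"]]);n=np.hypot(*a);th=n/f
        w=T[:3,:3]@np.r_[a/n*np.sin(th),np.cos(th)]
        print(q,round(r["confidence"],2),np.round([u,v]),(T[:3,3]+w*(z-T[2,3])/w[2]).round(4))
s=env.observe();print(s["position"],s["q"],s["ft_force"])
E
```

```text
65.70646984690485 279.2204820114267 207.72292151812786
shutter_post 0.66 [265. 112.] [0.5206 0.4034 0.096 ]
tab 0.78 [367.  52.] [0.6124 0.2822 0.128 ]
tab 0.67 [358. 114.] [0.5319 0.286  0.128 ]
mark 0.65 [376. 189.] [0.4189 0.2166 0.036 ]
mark 0.36 [264. 111.] [0.5216 0.406  0.036 ]
tube 0.97 [375. 189.] [0.4103 0.2053 0.    ]
mirror 0.66 [357. 112.] [0.5383 0.2555 0.    ]
[0.45188279 0.38049759 0.39826079] [ 28.7832829   23.36335554  45.16036801  -0.38006971 111.00551143
 113.40371135] [0.65590545 0.30044457 0.45333643]
```

View pics/w1.png

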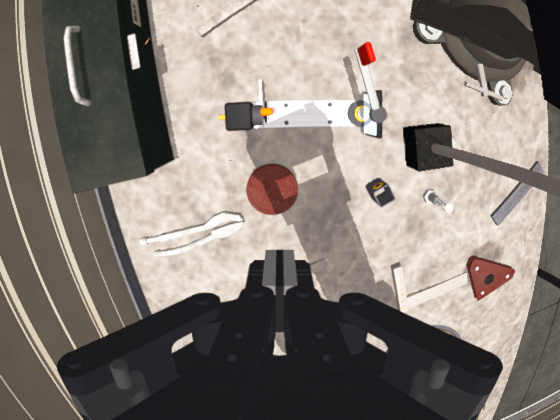

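The wrist view confirms the post at (265,112), the tab at (367,52) and the tube's yellow mark at (376,189). These agree with the earlier positions to a few mm. I'll descend behind the post.

jog_arm(plan="0 0 0 1.2 -0.8 4 255; 0 0 0 1.2 -0.8 4 255; 0 0 0 0 0 4 255; 0 0 0 0 0 4 255; 0 0 0 0 0 4 255; 0 0 0 0 0 4 255; 0 0 0 0 0 3.5 255; 0 0 0 0 0 2 255; 0 0 0 0 0 1 255; 0 0 0 0 0 0 255")

```text
time_s: 5.33
position: [0.4752, 0.3966, 0.0911]
tool_rot: [[0.996, 0.091, 0.004], [0.091, -0.996, -0.005], [0.003, 0.005, -1.0]]
ft_force: [0.2, -0.1, -0.3]
grip_width: -0.0
gripper_force: 0.0
```

jog_arm(plan="0 0 0 1 0 0.1 255; 0 0 0 1 0 0 255; 0 0 0 1 0 0 255; 0 0 0 0.8 0 0 255; 0 0 0 0.8 0 0 255; 0 0 0 0.8 0 0 255; 0 0 0 0.8 0 0 255; 0 0 0 0 0 0 255; 0 0 0 0 0 0 255")

```text
time_s: 6.08
position: [0.537, 0.4023, 0.0915]
tool_rot: [[0.996, 0.091, 0.005], [0.091, -0.996, -0.004], [0.005, 0.005, -1.0]]
ft_force: [-1.1, 0.9, 0.3]
grip_width: 0.0
gripper_force: 0.5
```

```bash
python3 - <<'E'
from h import *
s=env.observe();print(s["position"],s["ft_force"])
im=img("wrist");save(im,"w2.png")
E
```

```text
[0.53702925 0.4023395  0.09150878] [-1.12665028  0.9237284   0.2698962 ]
```

View pics/w2.png

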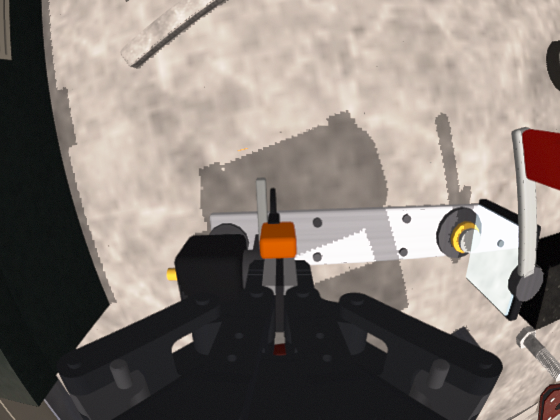

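The orange post sits in front of the fingers at (279,240) and has moved along its rail. I'll push a little more to reach the stop.

jog_arm(plan="0 0 0 0.2 0 0 255; 0 0 0 0.2 0 0 255; 0 0 0 0 0 0 255")

```text
time_s: 6.38
position: [0.5376, 0.4024, 0.0913]
tool_rot: [[0.996, 0.092, -0.003], [0.092, -0.996, -0.006], [-0.003, 0.006, -1.0]]
ft_force: [-16.2, -3.2, 6.8]
grip_width: 0.0001
gripper_force: 8.1
```

jog_arm(plan="0 0 0 -1.7 0 0 255; 0 0 0 -1.8 0 -1 255; 0 0 0 0 0 -3.5 255; 0 0 0 0 0 -3.8 255; 0 0 0 0 0 -3.8 105; 0 0 0 0 0 -3.5 105; 0 0 0 2.2 3.1 0 105; 0 0 0 2.2 3.1 0 105; 0 0 0 2.2 3.1 0 105; 0 0 0 2.2 3.1 0 105")

```text
time_s: 7.22
position: [0.605, 0.2832, 0.2486]
tool_rot: [[0.996, 0.092, 0.006], [0.092, -0.996, -0.004], [0.006, 0.005, -1.0]]
ft_force: [0.3, -0.3, 0.4]
grip_width: 0.0504
gripper_force: 0.0
```

jog_arm(plan="0 0 -5 0 0 0 105; 0 0 -5 0 0 0 105; 0 0 -5 0 0 0 105; 0 0 0 0 0 0 105; 0 0 0 0 0 0 105")

```text
time_s: 7.63
position: [0.6042, 0.2845, 0.2482]
tool_rot: [[0.939, 0.343, 0.006], [0.343, -0.939, -0.004], [0.004, 0.006, -1.0]]
ft_force: [0.2, -0.2, 0.3]
grip_width: 0.0504
gripper_force: 0.0
```

```bash
python3 - <<'E'
from h import *
im=img("wrist");save(im,"w3.png")
s=env.observe();print(s["position"],s["tool_rot"],s["ft_force"],s["grip_width"],s["time_s"],s["q"])
T=np.array(im["world_from_camera"]);f=210/np.tan(np.radians(im["fov_y"]/2))
for q,z in dict(shutter_post=.096,tab=.128).items():
    for r in models.tip_of("wrist",q)[:2]:
        u,v=r["at"];a=np.array([u-im["cx"],v-im["cy"]]);n=np.hypot(*a);th=n/f
        w=T[:3,:3]@np.r_[a/n*np.sin(th),np.cos(th)]
        print(q,round(r["confidence"],2),np.round([u,v]),(T[:3,3]+w*(z-T[2,3])/w[2]).round(4))
E
```

```text
[0.60405089 0.28459036 0.2482519 ] [[ 0.93916197  0.34343169  0.00542877]
 [ 0.34345578 -0.93915865 -0.00437704]
 [ 0.00359526  0.00597529 -0.99997568]] [0.26796942 0.08819404 0.12857536] 0.05038422781540859 7.6833 [15.2185858  33.6891287  51.18615926 -0.32482561 94.89032353 85.1031535 ]
shutter_post 0.85 [144. 204.] [0.5474 0.4074 0.096 ]
tab 0.64 [279. 191.] [0.6127 0.2874 0.128 ]
```

View pics/w3.png

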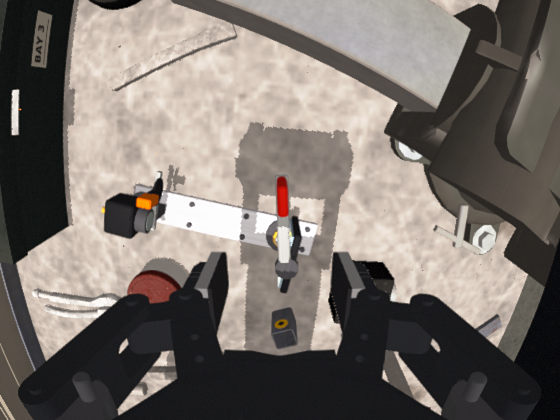

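The red tab at (282,195) is centred between the open fingers and the shutter is open (post at 148,202). I'll descend around the tab and close to a loose cage.

jog_arm(plan="0 0 0 0.5 0 3 105; 0 0 0 0 0 3.5 105; 0 0 0 0 0 3.5 105; 0 0 0 0 0 2 105; 0 0 0 0 0 1.4 105; 0 0 0 0 0 0 105; 0 0 0 0 0 0 190; 0 0 0 0 0 0 190; 0 0 0 0 0 0 190; 0 0 0 0 0 0 190")

```text
time_s: 8.62
position: [0.6098, 0.2859, 0.1156]
tool_rot: [[0.938, 0.346, 0.007], [0.346, -0.938, -0.004], [0.006, 0.006, -1.0]]
ft_force: [-0.1, 0.2, -0.5]
grip_width: 0.0217
gripper_force: 0.0
```

jog_arm(plan="0 0 -6.5 -0.05 -0.91 0 190; 0 0 -6.5 -0.05 -0.91 0 190; 0 0 -6.5 -0.05 -0.91 0 190; 0 0 -6.5 -0.05 -0.91 0 190; 0 0 0 0 0 0 190; 0 0 0 0 0 0 190")

```text
time_s: 9.12
position: [0.5899, 0.3162, 0.1147]
tool_rot: [[0.694, 0.72, 0.007], [0.72, -0.694, -0.004], [0.002, 0.008, -1.0]]
ft_force: [1.2, -0.4, 0.6]
grip_width: 0.0221
gripper_force: 0.6
```

jog_arm(plan="0 0 -6.5 -0.05 -0.91 0 190; 0 0 -6.5 -0.05 -0.91 0 190; 0 0 -6.5 -0.05 -0.91 0 190; 0 0 -6.5 -0.05 -0.91 0 190; 0 0 0 0 0 0 220; 0 0 0 0 0 0 255; 0 0 0 0 0 0 255; 0 0 0 0 0 0 255; 0 0 0 0 0 0 255; 0 0 0 0 0 0 255", grip_force=20)

```text
time_s: 9.95
position: [0.5605, 0.334, 0.1145]
tool_rot: [[0.312, 0.95, 0.008], [0.95, -0.312, -0.004], [-0.001, 0.009, -1.0]]
ft_force: [5.2, -1.3, 1.5]
grip_width: 0.0087
gripper_force: 19.4
```

```bash
python3 - <<'E'
from h import *
s=env.observe();p=s["position"];R=np.array(s["tool_rot"]);print(p,R,s["ft_force"],s["grip_width"],s["gripper_force"],s["time_s"])
for h in [(.534,.2563),(.538,.2560)]:
    print("tab bearing",np.degrees(np.arctan2(p[1]-h[1],p[0]-h[0])),"yaw",np.degrees(np.arctan2(R[1,0],R[0,0])))
im=img("wrist");save(im,"w4.png")
T=np.array(im["world_from_camera"]);f=210/np.tan(np.radians(im["fov_y"]/2))
for q,z in dict(shutter_post=.096,tab=.128,mark=.036,tube=0,mirror=0,bolt=0,tin=0).items():
    for r in models.tip_of("wrist",q)[:1]:
        u,v=r["at"];a=np.array([u-im["cx"],v-im["cy"]]);n=np.hypot(*a);th=n/f
        w=T[:3,:3]@np.r_[a/n*np.sin(th),np.cos(th)]
        print(q,round(r["confidence"],2),np.round([u,v]),(T[:3,3]+w*(z-T[2,3])/w[2]).round(4))
E
```

```text
[0.56050226 0.33403988 0.1144647 ] [[ 3.11633345e-01  9.50166085e-01  8.31075819e-03]
 [ 9.50202141e-01 -3.11614508e-01 -3.50564932e-03]
 [-7.41196260e-04  8.98937745e-03 -9.99959320e-01]] [ 5.206887   -1.32998836  1.53331972] 0.008740040114737349 19.381951689720154 9.95
tab bearing 71.1752726815746 yaw 71.84230377191014
tab bearing 73.91545046596823 yaw 71.84230377191014
shutter_post 0.74 [224. 130.] [0.5545 0.4047 0.096 ]
tab 0.64 [279. 285.] [0.5589 0.3315 0.128 ]
tin 0.94 [101. 208.] [0.4042 0.3808 0.    ]
```

View pics/w4.png

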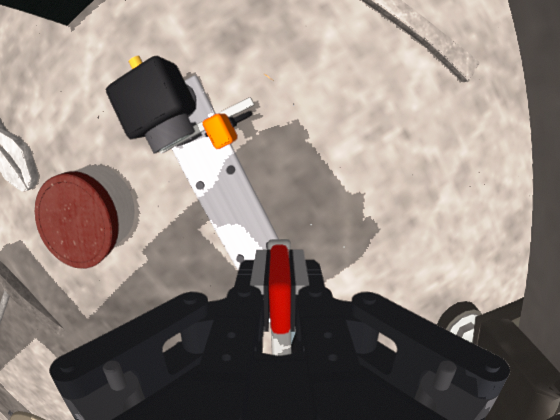

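The fingers grip the tab (280,285) with an 8.7 mm opening, and the lens is clear with the post at (220,131). The sight line works out at about 198.5° and the mark at about 199°. I'll hold briefly, then hand in.

jog_arm(plan="0 0 0 0 0 0 255; 0 0 0 0 0 0 255; 0 0 0 0 0 0 255; 0 0 0 0 0 0 255; 0 0 0 0 0 0 255; 0 0 0 0 0 0 255")

```text
time_s: 10.85
position: [0.5605, 0.3341, 0.1145]
tool_rot: [[0.312, 0.95, 0.008], [0.95, -0.312, -0.003], [-0.001, 0.009, -1.0]]
ft_force: [4.7, -1.1, 1.5]
grip_width: 0.0089
gripper_force: 19.4
```

```bash
python3 -c "
from h import *
print(job.close_job())"
```

```text
the job is handed in; nothing more can be done
None
```

I pushed the shutter to its stop and handed the job in with the mirror gripped at about 52°; by my measurements the camera's reflected line is within about 1° of the mark, but the hand-in call returned no verdict.

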